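# Open the bow-handled hatch of the transformer test box

### The arm

A 6-joint arm with a two-finger parallel gripper is mounted at the origin on a cart in front of the work surface, level with it; the furniture and walls round the work are solid. World frame = base frame: x ahead of the robot, y to its left, z up, the work surface at z = 0. Lengths are in m, angles in rad, forces in N, time in s.
With the tool pointing down it reaches from about 0.35 to 0.875 m from the base axis. Payload 15.5 kg.
Tool frame: the origin (TCP) lies on the mounting face of the last link; the fingertips stand 173 mm ahead of it and the grasp point (between the pads) lies manip.hold_point_z ahead of it (manip.hold_point_z is the distance from the TCP to the grasp point, in m); z points along the fingers, y is the direction in which the jaws open and shut (so a half turn about z gives the same grasp; the last joint's range is limited). The gripper opens to 85 mm and grips with 20 to 120 N. Pads are 22 mm wide; open, the fingers measure 114 mm over their backs; the gripper's body (76 mm by 85 mm) begins 54 mm behind the grasp point. The pads swing forward as they close: fully open they stand 13 mm farther back than shut.
Start: joints at [1.234, 0.494, 1.345, -0, 1.302, -0.096], TCP at [0.149, 0.607, 0.405] pointing down, gripper open.
Joint ranges: [-2.91, 2.91], [-0.82, 2.16], [0.22, 2.67], [-1.22, 4.37], [0.12, 2.79], [-3.08, 3.08]. Speed limits (rad/s): [1.89, 1.89, 2.57, 3.01, 3.01, 3.01].

### API

Orientations are given as a rotation vector (axis times angle).
In Python, from cell import telemetry, cams, sign_off, manip gives the robot as it stands.
- The arm moves only by the shell command python3 -m handwheel 'ROWS' [FORCE]. ROWS is text: rows parted by semicolons, each of 7 numbers parted by spaces: the opening, from 0 (shut) to 1 (fully open), then the shift along the tool's x, y, z in m, then the turn, a rotation vector about the tool's x, y, z in rad. In form: jaw x y z rx ry rz; .... A call has exactly 8 rows; each row shifts and turns the pose as measured when the row begins, along the tool's axes as they then stand; what a row does not reach is not made up. A row lasts 1/10 s, in which the tool goes at most 50 mm and 8.59 degrees, less where a joint would pass 70% of its speed; a pose out of reach is approached as far as the arm can. A call is refused whole if a number of a shift passes 0.05 or a number of a turn 0.15, either way. A call with a gripper value outside its range is refused whole. The fingers move at their own pace and stop on an object; FORCE is the grip in N (left out, the last holds). Time passes only in rows, so rows that do not move let the fingers close, or fill a call up. It gives the time, the measured TCP pose, the force and the opening at its end, in the units of the state.
- telemetry.get_obs(): the state, without advancing time (a new reading comes with each control period).
- cams.capture(name): name is "side" or "top"; returns the picture (400x640x3 uint8, blue, green, red); there is no depth.
- cams.get_calibration(name): a dict with "fx", "fy", "cx", "cy" (pixels), "k1" (the pictures are not rectified: a ray, as slopes to the right and down, at radius r is drawn at 1 + k1 r^2 times it, then the intrinsics apply), "rvec" (rotation vector, rad) and "tvec" (3), from world to camera coordinates, as OpenCV has them. Camera axes: x right, y down, z forward; pixel columns grow to the right and rows downward; lengths in m; the calibration is good to about 2 mm. A picture is of the moment at which its call begins. get_calibration takes no time and is no camera call.
- sign_off(): hands the job in, once; it reports no verdict.
The state is a dict: "t": time; "qpos": joint angles; "qvel": joint speeds; "joint_torque": joint torques, N m; "ee_pos": TCP position; "orientation": TCP orientation; "wrist_force": force on the tool from outside, world axes, zero at the start; "moment": the same for the moment, N m; "grip_width": opening from 0.0 (shut) to 1.0 (fully open).
Only numpy, scipy, OpenCV 4.12 (cv2) and the standard library are available. Lean on these libraries where they do the work, as an engineer would, in place of code of your own. Each camera call takes 0.05 s, during which the arm holds its last target. There are 200 camera calls.

### The job

Open the well of the test box whose hatch has the bow handle: lift that hatch up out of its recess, slide it along its channels to the solid deck in the middle of the box, set it down flat there so that its well stands fully open, and let go. Leave the hatch with the round knob seated over its well.

Things in the scene. Friction and masses are not known exactly. Their poses are not given: they have to be found in the camera images.
- test_box: Light grey box fixed on the worktop, 144 (its x) x 352 (y) x 82 mm high; origin at the centre of its underside, z up. Deck 52 mm above the origin; wells centred at its y = +117 and -117 mm, solid deck between (y = -70 to 70). Each well has a recess 8 mm deep, 94 (y) x 124 mm (x), where a hatch sits flush with the deck with 3 to 4 mm play. Low end walls, 8 mm above the deck.
- mid_deck (a point): Centre of the solid middle deck's top, axes as the box. Channels run along the box's y on both sides: 124 mm between walls, roofed by 14 mm wide grey lips, underside 26 mm and top 30 mm above the deck, open slot 96 mm between. So a seated hatch must rise 8 mm to leave its recess, can rise 26 mm before it meets the lips (raise it about 16), and slides along y only.
- bow_grip (a point): Centre of the bow handle's bar on a loose hatch: aluminium plate 116 (x) x 88 (y) x 8 mm, 0.18 to 0.36 kg. Dark level bar along x: 10 mm thick (y), 12 high, 72 long, 52 free between its 2 legs. The point is over the plate's centre, 56 mm above its underside: 100 mm above the worktop when seated, 108 lying on the deck. Axes as the box within 2 degrees. Starts over either well.
- knob_grip (a point): Centre of the round knob of the other hatch, which starts seated over the other well and stays there: the same aluminium plate, with a dark steel knob 30 mm across on a 14 mm stem at its centre. The point is 51 mm above the plate's underside, 95 mm above the worktop.
There are look-alikes about, which are no part of the job. Leave any green look-alike of the part that bears knob_grip alone.

How it is judged:
By the outcome, as a careful person would: the job done as asked, in the order asked, and still so for the second after the job is handed in, with the robot touching nothing.
It also fails if it takes over 40 s, if anything falls off the work surface, if the arm or the gripper's body presses on something with over 40 N, if the wrist force passes 120 N, or if a joint passes its speed limit or range.

## Working session

There is one attempt and no reset: what is moved stays moved. The work goes in short steps, Python scripts to look and compute and a shell command to move; the robot and the scene stay as the last step left them, time stands still between calls to the robot, and variables do not carry over. Pictures are saved under pics/ and viewed, about 8 in all and at most 12, crops included, and the job is handed in when it is done.

```bash
mkdir -p pics
python3 - <<'E'
from cell import telemetry, cams, manip
import cv2
o=telemetry.get_obs()
print({k:o[k] for k in('t','ee_pos','orientation','grip_width','wrist_force')},manip.hold_point_z)
for n in('top','side'):
    cv2.imwrite(f'pics/{n}0.png',cams.capture(n)); print(cams.get_calibration(n))
E
```

```text
{'t': 0.0, 'ee_pos': array([0.1489944 , 0.60682891, 0.40409802]), 'orientation': array([-3.77305401e-01, -3.11857203e+00,  1.88510492e-03]), 'grip_width': 0.9978334084773757, 'wrist_force': array([ 0.14049393,  0.37779748, -0.05203363])} 0.1547
{'fx': 449.67861950149694, 'fy': 449.67861950149694, 'cx': 321.0854129202276, 'cy': 206.19937874742203, 'k1': -0.1201301574866994, 'rvec': array([ 2.15146387, -2.202598  ,  0.14292428]), 'tvec': array([0.2017825 , 0.49967845, 0.89731694])}
{'fx': 508.66200473723643, 'fy': 508.66200473723643, 'cx': 313.2426322373313, 'cy': 200.8910920663102, 'k1': -0.10179266706081634, 'rvec': array([-0.03851352,  2.85361755, -1.29239121]), 'tvec': array([ 0.50961676, -0.05789358,  1.31405113])}
```

View pics/top0.png

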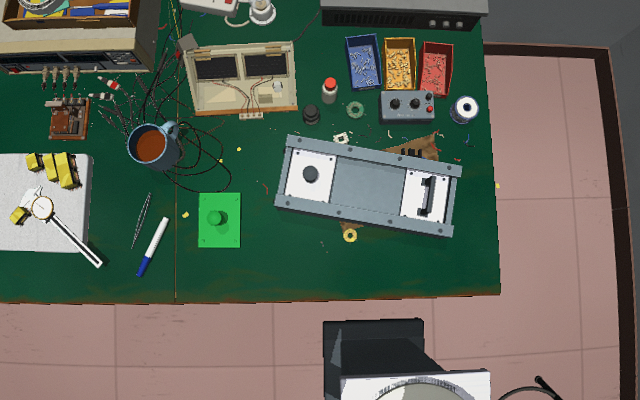

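View pics/side0.png

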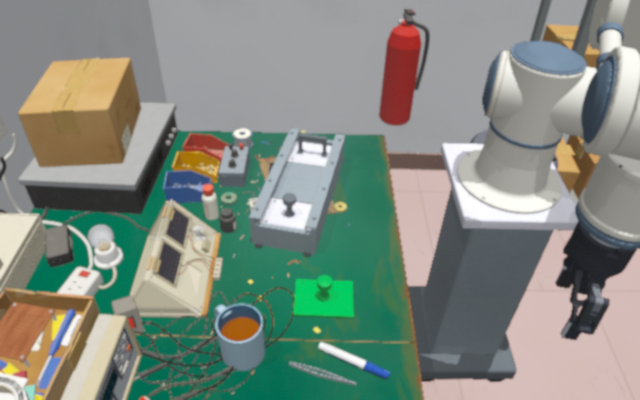

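The top view shows the box with the knob hatch at (311,174) and the bow hatch at (427,196). The green plate with a green knob at (218,218) is the look-alike, so I'll leave it alone. Next, an enlarged crop.

```bash
cat > h.py <<'E'
import numpy as np,cv2
from cell import cams
def ray(n,u,v):
    c=cams.get_calibration(n);K=np.array([[c['fx'],0,c['cx']],[0,c['fy'],c['cy']],[0,0,1.]])
    p=cv2.undistortPoints(np.array([[[u,v]]],float),K,np.array([c['k1'],0,0,0]))[0,0]
    # drawn=(1+k1 r^2)*ray : matches OpenCV model
    R=cv2.Rodrigues(c['rvec'])[0];return -R.T@c['tvec'],R.T@np.array([*p,1])
def at(n,u,v,z):
    o,d=ray(n,u,v);return o+d*(z-o[2])/d[2]
def proj(n,P):
    c=cams.get_calibration(n);K=np.array([[c['fx'],0,c['cx']],[0,c['fy'],c['cy']],[0,0,1.]])
    return cv2.projectPoints(np.array(P,float).reshape(-1,1,3),c['rvec'],c['tvec'],K,np.array([c['k1'],0,0,0]))[0][:,0]
E
python3 - <<'E'
import cv2
a=cv2.imread('pics/top0.png')[125:245,270:470]
cv2.imwrite('pics/c1.png',cv2.resize(a,None,fx=4,fy=4,interpolation=cv2.INTER_CUBIC))
a=cv2.imread('pics/side0.png')[120:260,240:360]
cv2.imwrite('pics/c2.png',cv2.resize(a,None,fx=4,fy=4,interpolation=cv2.INTER_CUBIC))
E
```

```text
(no output)
```

View pics/c1.png

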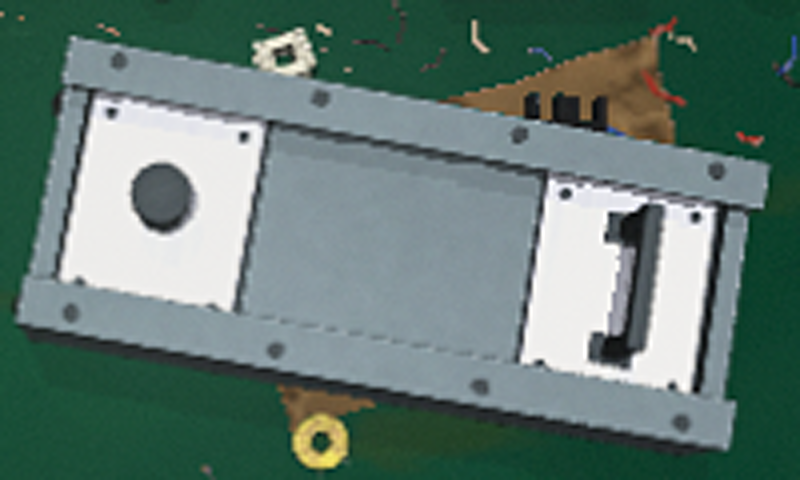

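View pics/c2.png

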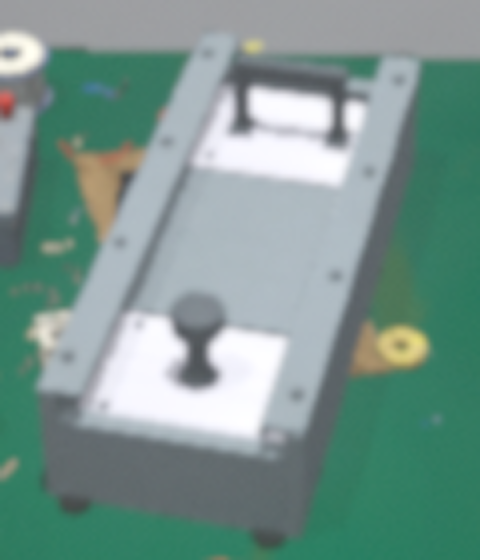

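The crops confirm the bow hatch at the right/far well, with its bar at crop (646,280), and the round dark knob at crop (162,197) in the other well. Next, computing poses.

Run:
```python
from h import *
from cell import telemetry
f=lambda x,y,z:at('top',270+(x+.5)/4-.5,125+(y+.5)/4-.5,z)
C=[f(70,37,.082),f(768,165,.082),f(732,450,.082),f(17,322,.082)]
for c in C:print(c.round(4))
L=(C[0]+C[3])/2;Rr=(C[1]+C[2])/2;m=(L+Rr)/2
d=L-Rr;print('mid',m.round(4),'len',np.linalg.norm(d),np.linalg.norm(C[0]-C[3]),np.linalg.norm(C[1]-C[2]),'yaw deg',np.degrees(np.arctan2(-d[0],d[1])))
y=d/np.linalg.norm(d);x=np.array([y[1],-y[0],0])
print('bow pred',(m-.117*y).round(4),'knob pred',(m+.117*y).round(4))
a,b=f(652,207,.106),f(640,352,.106);print('bow meas',((a+b)/2).round(4),np.linalg.norm(a-b),'yaw',np.degrees(np.arctan2((a-b)[1],(a-b)[0])))
k=f(162,196,.105);print('knob',k.round(4))
g=lambda x,y,z:at('side',240+(x+.5)/4-.5,120+(y+.5)/4-.5,z)
print('side bar',((g(236,68,.1)+g(346,80,.1))/2).round(4), 'side box',[g(*q,.082).round(4) for q in((40,388),(305,430),(418,60),(217,36))])
o=telemetry.get_obs();print(cv2.Rodrigues(o['orientation'])[0].round(3))
```

```text
[0.6422 0.2545 0.082 ]
[ 0.5722 -0.089   0.082 ]
[ 0.432  -0.0625  0.082 ]
[0.5022 0.2821 0.082 ]
mid [0.5372 0.0963 0.082 ] len 0.35108890748116006 0.1426504150670452 0.14268196833481697 yaw deg -11.50949856299484
bow pred [ 0.5138 -0.0184  0.082 ] knob pred [0.5605 0.2109 0.082 ]
bow meas [ 0.5134 -0.0175  0.106 ] 0.06990542459522604 yaw -7.80318893542624
knob [0.5579 0.2111 0.105 ]
side bar [ 0.5141 -0.0141  0.1   ] side box [array([0.6403, 0.2567, 0.082 ]), array([0.5005, 0.283 , 0.082 ]), array([ 0.4329, -0.0603,  0.082 ]), array([ 0.5633, -0.0822,  0.082 ])]
[[-0.971  0.239 -0.   ]
 [ 0.239  0.971 -0.001]
 [ 0.    -0.001 -1.   ]]
```

```bash
python3 -m handwheel '1 -0.034 -0.035 0 0 0 0; 1 -0.034 -0.035 0 0 0 0; 1 -0.034 -0.035 0 0 0 0; 1 -0.034 -0.035 0 0 0 0; 1 -0.034 -0.035 0 0 0 0; 1 -0.034 -0.035 0 0 0 0; 1 -0.034 -0.035 0 0 0 0; 1 -0.034 -0.035 0 0 0 -0.04' 60
cat > g.py <<'E'
import sys
from h import *
from cell import telemetry
o=telemetry.get_obs();R=cv2.Rodrigues(o['orientation'])[0];T=np.array([float(v) for v in sys.argv[1:4]])
print('t',round(o['t'],2),'pos',o['ee_pos'].round(4),'tool delta',(R.T@(T-o['ee_pos'])).round(4),'F',o['wrist_force'].round(1),'M',o['moment'].round(2),'w',round(o['grip_width'],3))
r=np.radians(float(sys.argv[4]));yb=np.array([np.sin(r),np.cos(r),0])
Rt=np.c_[np.cross(yb,[0,0,-1]),yb,[0,0,-1]]
print('turn',cv2.Rodrigues(R.T@Rt)[0].ravel().round(3))
E
python3 g.py 0.5134 -0.0175 0.253 11.5
```

```text
t: 0.9
ee_pos: [0.3482, 0.2643, 0.4019]
orientation: [-0.301, -3.126, 0.002]
wrist_force: [2.0, -0.2, -0.6]
grip_width: 1.001
t 0.9 pos [0.3482 0.2643 0.4019] tool delta [-0.2161 -0.2448  0.149 ] F [ 2.  -0.2 -0.6] M [-0.05  0.01  0.05] w 1.001
turn [-0.002 -0.001  0.009]
```

```bash
python3 -m handwheel '1 -0.032 -0.036 0 0 0 0; 1 -0.032 -0.036 0 0 0 0; 1 -0.032 -0.036 0.005 0 0 0; 1 -0.032 -0.036 0.005 0 0 0; 1 -0.032 -0.036 0.005 0 0 0; 1 -0.031 -0.035 0.01 0 0 0; 1 -0.02 -0.025 0.01 0 0 0.009; 1 0 0 0 0 0 0'; python3 g.py 0.5134 -0.0175 0.253 11.5
```

```text
t: 1.7
ee_pos: [0.5154, -0.0285, 0.3657]
orientation: [0.321, 3.124, -0.002]
wrist_force: [-0.2, 0.5, 1.2]
grip_width: 1.005
t 1.7 pos [ 0.5154 -0.0285  0.3657] tool delta [0.0044 0.0105 0.1127] F [-0.2  0.5  1.2] M [ 0.03  0.01 -0.03] w 1.005
turn [-0.001  0.001 -0.004]
```

```bash
python3 -m handwheel '1 0.004 0.01 0.02 0 0 0; 1 0 0 0.025 0 0 0; 1 0 0 0.025 0 0 0; 1 0 0 0.02 0 0 0; 1 0 0 0.01 0 0 0; 1 0 0 0.005 0 0 0; 1 0 0 0 0 0 0; 1 0 0 0 0 0 0'; python3 g.py 0.5134 -0.0170 0.253 11.5
python3 - <<'E'
from h import *
a=cams.capture('side')[80:240,240:400];cv2.imwrite('pics/s1.png',cv2.resize(a,None,fx=3.6,fy=3.6,interpolation=cv2.INTER_CUBIC))
E
```

```text
t: 2.5
ee_pos: [0.5132, -0.0165, 0.2584]
orientation: [0.323, 3.124, -0.002]
wrist_force: [-0.5, -0.2, -0.2]
grip_width: 1.0
t 2.5 pos [ 0.5132 -0.0165  0.2584] tool delta [-0.0003 -0.0004  0.0054] F [-0.5 -0.2 -0.2] M [0.   0.07 0.03] w 1.0
turn [-0.001  0.001 -0.005]
```

View pics/s1.png

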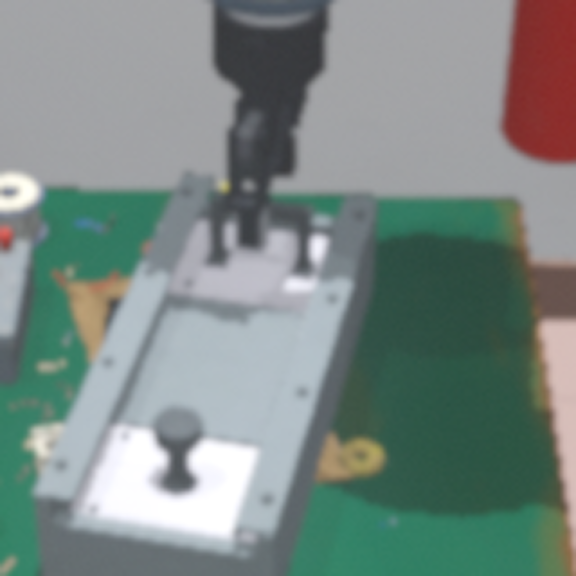

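The side view shows the near finger at (250,235), between the bow's legs (215 and 303). Descend 5 mm and close.

```bash
python3 -m handwheel '1 0 0 0.005 0 0 0; 0.5 0 0 0 0 0 0; 0.3 0 0 0 0 0 0; 0.2 0 0 0 0 0 0; 0 0 0 0 0 0 0; 0 0 0 0 0 0 0; 0 0 0 0 0 0 0; 0 0 0 0 0 0 0' 60; python3 g.py 0.5134 -0.0170 0.253 11.5
```

```text
t: 3.35
ee_pos: [0.5137, -0.0167, 0.2549]
orientation: [0.323, 3.12, -0.002]
wrist_force: [-0.3, 1.4, -0.9]
grip_width: 0.102
t 3.35 pos [ 0.5137 -0.0167  0.2549] tool delta [ 0.0003 -0.0003  0.0019] F [-0.3  1.4 -0.9] M [ 0.03 -0.04 -0.02] w 0.102
turn [-0.001  0.005 -0.006]
```

Gripped (opening ≈ 9–10 mm, low side force). Lift 16 mm.

```bash
python3 -m handwheel '0 0 0 -0.003 0 0 0; 0 0 0 -0.004 0 0 0; 0 0 0 -0.004 0 0 0; 0 0 0 -0.003 0 0 0; 0 0 0 -0.002 0 0 0; 0 0 0 0 0 0 0; 0 0 0 0 0 0 0; 0 0 0 0 0 0 0'; python3 g.py 0.537 0.0980 0.271 11.5
```

```text
t: 4.15
ee_pos: [0.5134, -0.0166, 0.2723]
orientation: [0.323, 3.121, -0.002]
wrist_force: [0.2, -0.6, -2.4]
grip_width: 0.107
t 4.15 pos [ 0.5134 -0.0166  0.2723] tool delta [0.0004 0.117  0.0012] F [ 0.2 -0.6 -2.4] M [ 0.    0.05 -0.06] w 0.107
turn [-0.001  0.004 -0.006]
```

```bash
python3 -m handwheel '0 0 0.01 0 0 0 0; 0 0 0.015 0 0 0 0; 0 0 0.02 0 0 0 0; 0 0 0.02 0 0 0 0; 0 0 0.02 0 0 0 0; 0 0 0.015 0 0 0 0; 0 0 0.01 0 0 0 0; 0 0 0 0 0 0 0'; python3 g.py 0.537 0.0975 0.2629 11.5
```

```text
t: 4.95
ee_pos: [0.5371, 0.1022, 0.2714]
orientation: [0.322, 3.122, -0.0]
wrist_force: [0.4, -0.7, -2.0]
grip_width: 0.101
t 4.95 pos [0.5371 0.1022 0.2714] tool delta [-0.0008 -0.0046  0.0086] F [ 0.4 -0.7 -2. ] M [0.03 0.03 0.03] w 0.101
turn [ 0.     0.003 -0.005]
```

Slid freely; 5 mm past centre. Correct that and lower 8–9 mm gently.

```bash
python3 -m handwheel '0 0 -0.004 0 0 0 0; 0 0 0 0.002 0 0 0; 0 0 0 0.002 0 0 0; 0 0 0 0.002 0 0 0; 0 0 0 0.001 0 0 0; 0 0 0 0 0 0 0; 0 0 0 0 0 0 0; 0 0 0 0 0 0 0'; python3 g.py 0.537 0.0975 0.2629 11.5
```

```text
t: 5.75
ee_pos: [0.5358, 0.096, 0.2635]
orientation: [0.325, 3.123, -0.001]
wrist_force: [-0.1, -0.5, -2.8]
grip_width: 0.104
t 5.75 pos [0.5358 0.096  0.2635] tool delta [-0.0009  0.0017  0.0006] F [-0.1 -0.5 -2.8] M [ 0.    0.01 -0.05] w 0.104
turn [-0.001  0.002 -0.007]
```

```bash
python3 -m handwheel '0 0 0 0.001 0 0 0; 0 0 0 0.0005 0 0 0; 0 0 0 0 0 0 0; 0 0 0 0 0 0 0; 0 0 0 0 0 0 0; 0 0 0 0 0 0 0; 0 0 0 0 0 0 0; 0 0 0 0 0 0 0'; python3 g.py 0.537 0.0975 0.2629 11.5
```

```text
t: 6.55
ee_pos: [0.5358, 0.0961, 0.263]
orientation: [0.325, 3.121, -0.001]
wrist_force: [-0.6, -0.2, -1.2]
grip_width: 0.106
t 6.55 pos [0.5358 0.0961 0.263 ] tool delta [-0.0009  0.0016  0.0001] F [-0.6 -0.2 -1.2] M [0.01 0.1  0.  ] w 0.106
turn [-0.001  0.003 -0.007]
```

```bash
python3 -m handwheel '0 0 0 0.001 0 0 0; 0 0 0 0 0 0 0; 0 0 0 0 0 0 0; 0.15 0 0 0 0 0 0; 0.3 0 0 0 0 0 0; 0.6 0 0 0 0 0 0; 0.8 0 0 0 0 0 0; 0.8 0 0 0 0 0 0'; python3 g.py 0.537 0.0975 0.2629 11.5
```

```text
t: 7.35
ee_pos: [0.5361, 0.0961, 0.2632]
orientation: [0.324, 3.12, -0.001]
wrist_force: [1.4, 0.7, 0.6]
grip_width: 0.79
t 7.35 pos [0.5361 0.0961 0.2632] tool delta [-0.0006  0.0015  0.0003] F [1.4 0.7 0.6] M [ 0.04  0.03 -0.04] w 0.79
turn [-0.     0.005 -0.006]
```

```bash
python3 -m handwheel '0.8 0 0 -0.01 0 0 0; 0.8 0 0 -0.02 0 0 0; 0.8 0 0 -0.03 0 0 0; 0.8 0 0 -0.04 0 0 0; 0.8 0 0 -0.04 0 0 0; 0.8 0.03 0 -0.02 0 0 0; 0.8 0.04 0 0 0 0 0; 0.8 0.04 0 0 0 0 0'; python3 -m handwheel '0.8 0.02 -0.04 0 0 0 0; 0.8 0 -0.045 0 0 0 0; 0.8 0 -0.045 0 0 0 0; 0.8 0 -0.045 0 0 0 0; 0.8 0 -0.045 0 0 0 0; 0.8 0 -0.045 0 0 0 0; 0.8 0 -0.02 0 0 0 0; 0.8 0 0 0 0 0 0'; python3 g.py 0.537 0.0975 0.2629 11.5
python3 - <<'E'
from h import *
a=cams.capture('top')[115:255,265:475];b=cams.capture('side')[100:260,220:380]
cv2.imwrite('pics/e.png',np.hstack([cv2.resize(a,(480,320),interpolation=2),cv2.resize(b,(320,320),interpolation=2)]))
cv2.imwrite('pics/e1.png',cv2.resize(a,(800,533),interpolation=2))
E
```

```text
t: 8.15
ee_pos: [0.4278, 0.1186, 0.4338]
orientation: [0.327, 3.115, 0.001]
wrist_force: [0.3, 0.3, -0.4]
grip_width: 0.796
t: 8.95
ee_pos: [0.3401, -0.1625, 0.4396]
orientation: [0.314, 3.108, -0.002]
wrist_force: [0.7, 1.5, -0.3]
grip_width: 0.803
t 8.95 pos [ 0.3401 -0.1625  0.4396] tool delta [-0.1377  0.2941  0.1793] F [ 0.7  1.5 -0.3] M [ 0.01  0.01 -0.02] w 0.803
turn [ 0.     0.018 -0.   ]
```

View pics/e.png

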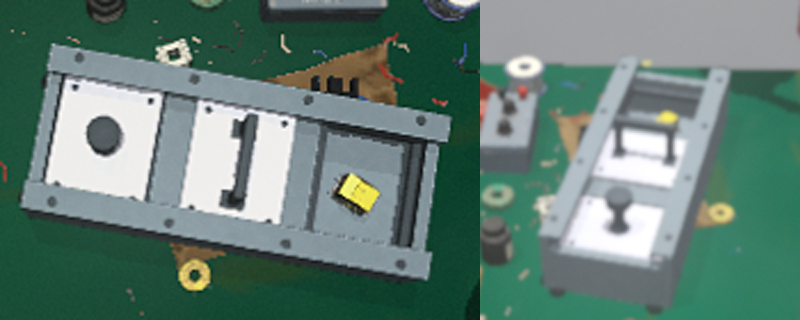

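The hatch lies flat on the middle deck, with its bar at (243,160) in the left panel. Its well at (360,190) is fully open, with a yellow part visible inside. The knob hatch is still seated at (105,135), and the arm is clear.

```bash
python3 -c "
from cell import sign_off;print(sign_off())"
```

```text
the job is handed in; nothing more can be done
None
```

I lifted the bow-handle hatch about 17 mm out of its recess, slid it along the channels to the middle deck, set it down and let go. I handed the job in at about 9 s of the 40 s allowed.

- **Pictures:** The last top and side pictures show the hatch flat on the middle deck and its well fully open. The knob hatch is still seated, and the gripper had backed well clear. I did not touch the green look-alike.
- **Forces:** Every wrist force reading, taken at the end of each move, stayed within about 3 N.
- **Position:** By the arm's own reading, the hatch was released within about 2 mm of the centre I measured. I did not re-measure it from the final picture.
- **Disagreement:** The two cameras differed by about 3 mm on where the bow handle was. That was harmless, as the grasp closed with almost no side force. No check failed.

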